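Clamp the specimen carrier shut with the fold-out crank

ROBOT

A 7-joint arm with a two-finger parallel gripper is mounted at the origin on the work surface. World frame = base frame: x ahead of the robot, y to its left, z up, the work surface at z = 0. Lengths are in m, angles in rad, forces in N, time in s.
With the tool pointing down it reaches from about 0.4 to 0.85 m from the base axis. Payload 10.4 kg.
Tool frame: the origin (TCP) lies midway between the tips of the shut fingers; the grasp point (between the pads) lies 19 mm behind it (manip.pinch_z is the distance from the TCP to the grasp point, in m); y points along the fingers, x is the direction in which the jaws open and shut, and the axes are right-handed (so a half turn about y gives the same grasp; the last joint's range is limited). The gripper opens to 85 mm and grips with 20 to 120 N. Pads are 22 mm wide; open, the fingers measure 114 mm over their backs; the gripper's body (76 mm by 85 mm) begins 54 mm behind the grasp point. The pads swing forward as they close: fully open they stand 13 mm farther back than shut.
Start: joints at [-1.155, 0.332, -0.065, 1.46, 0.022, 1.35, -0.088], TCP at [0.266, 0.566, 0.231] pointing down, gripper open.
Joint ranges: [-2.6, 2.6], [-0.5, 2.12], [-1.47, 1.34], [0.16, 2.42], [-1.27, 4.41], [0.06, 2.06], [-2.6, 2.6]. Speed limits (rad/s): [2.22, 2.22, 2.79, 2.79, 3.14, 3.14, 3.14].

INTERFACE

Orientations are given as a unit quaternion [x, y, z, w].
In Python, from workcell import manip gives the robot as it stands.
- The arm moves only by the shell command python3 -m pendant 'ROWS' [OPENING] [FORCE]. ROWS is a JSON object of lists of equal length, an entry for each row: "offset": the shift along the tool's x, y, z scaled (see below), a list of three; "turn": the turn, a rotation vector about the tool's x, y, z scaled (see below), a list of three. A call has 1 to 12 rows; each row is the pose to reach, as a shift and turn from the pose measured when the call began, along the tool's axes at that moment; what a row does not reach only later rows make up. The controller multiplies each number of a shift by 200 mm and each number of a turn by 45 degrees. A row lasts 1/8 s, in which the tool goes at most 62.5 mm and 10.7 degrees, less where a joint would pass 70% of its speed; a pose out of reach is approached as far as the arm can. A call with a number of a shift or a turn outside -1 to 1 is refused whole. A call with a gripper value outside its range is refused whole. OPENING is the opening in per cent of the stroke, from 0 (shut) to 100 (fully open), set as the call begins (- or left out, the last holds). The fingers move at their own pace and stop on an object; FORCE is the grip in N (left out, the last holds). Time passes only in rows, so rows that repeat a pose let the fingers close. It gives the time, the measured TCP pose, the force and the opening at its end, in the units of the state.
- manip.get_obs(): the state, without advancing time (a new reading comes with each control period).
- manip.camera(name): name is "scene" or "top" or "wrist"; returns (picture, depth): 420x560x3 uint8, red, green, blue; 420x560 float32, m along the optical axis (not along the pixel's ray), 0 where there is no reading.
- manip.camera_model(name): a dict with "intrinsics" (3x3 intrinsics, pixels), "R" (3x3) and "t" (3): a world point X has camera coordinates R X + t; the wrist camera has in their place "tool_from_camera" (4x4, takes a point from camera to tool coordinates, whose origin is the TCP and whose axes are the tool frame's). Camera axes: x right, y down, z forward; pixel columns grow to the right and rows downward; lengths in m; the calibration is good to about 2 mm. A picture is of the moment at which its call begins: read the wrist's pose just before it. camera_model takes no time and is no camera call.
- manip.hand_in(): hands the job in, once; it reports no verdict.
The state is a dict: "clock": time; "joint_pos": joint angles; "joint_velocities": joint speeds; "tau": joint torques, N m; "position": TCP position; "ee_rot": TCP orientation; "ft_force": force on the tool from outside, world axes, zero at the start; "torque": the same for the moment, N m; "grip_width": opening from 0.0 (shut) to 1.0 (fully open).
Only numpy, scipy, OpenCV 4.12 (cv2) and the standard library are available. Lean on these libraries where they do the work, as an engineer would, in place of code of your own. Each camera call takes 0.05 s, during which the arm holds its last target. There are 200 camera calls.

TASK

The lid of the blue specimen carrier has to be clamped tight before transport. Swing the folded crank handle with the red ball knob up until it stands upright, and only then turn the crank clockwise (seen from above) until the pad presses the lid snugly onto its gasket: stop as soon as the crank has turned clearly stiff, and do not overtighten, or the lid is crushed. Leave the handle standing upright and do not disturb the other things.

Things in the scene. Friction and masses are not known exactly. Their poses are not given: they have to be found in the camera images.
- press: Grey screw press fixed to the table: base plate 300 x 270 x 18 mm, two aluminium posts at its y = +-112 mm and a grey bridge across them (50 mm wide in x, 250 mm long in y, top 180 mm above the table). Origin on the table under the vertical screw axis; z up. Only the crank, 28 mm above the bridge, is to be handled.
- screw_axis (a point): Point on the vertical axis of the crank, 230 mm above the table, level with the handle's pivot. Tangential load at the upright knob, 60 mm from the axis: about 3.5 N while the crank turns freely (at a standstill -2 to 4 N may be read); once the pad meets the lid it rises by about 12 N per further rad. Snug is 4 to 6 N above free turning, read the same way; 9 N above crushes the lid.
- crank (a joint): Turn of the crank, rad, growing clockwise seen from above (tightening; drives the pad down 4 mm per rad). It begins between 0 and 0.5; the pad meets the lid when it reads 1.3 to 3.3, which differs each time and must be felt. It stays where it is left, or turns back a little under the clamping load.
- handle_pivot (a point): Pivot of the folding handle at the outer end of the steel crank arm, 60 mm from the screw axis, 230 mm above the table; the arm (14 mm wide, 8 mm thick, underside 208 mm above the table, on a 14 mm spindle) runs level from the screw axis to here. x of this frame points outward along the arm, z up; the pivot pin lies along y, level and square to the arm.
- handle (a joint): Unfolding of the handle, rad: 0 folded flat inwards over the crank arm (the knob then lies 12 mm from the screw axis), 1.57 upright on a firm stop. The hinge has some friction and stays where it is left; about 2 N at the knob moves it. A knob pinched while it swings up slips some mm in the fingers and so lags by 0.1 to 0.25 rad.
- pad: Round steel pressure pad, 68 mm in diameter, 10 mm thick, under the bridge on the screw; origin at the centre of its underside. The pad and lid are clamped snugly when they press on each other with 30 to 140 N.
- carrier: Blue specimen carrier, 130 x 155 x 70 mm tub, fixed in the press's cradle under the pad, origin at the centre of its underside. Its white lid (18 mm thick) rests on a black gasket rim and stands up to 8 mm higher or lower from one time to the next; it gives 1 mm per 45 N.
- vial_mid (a point): Small capped vial, 26 mm in diameter, 42 mm tall, standing loose on the press's base plate: leave alone. Point at its centre.
- gasket: Orange ring, 36 mm in diameter, 8 mm thick, lying loose on the press's base plate: leave alone. Origin at its underside.
- carton_a: Pink medicine carton, 50 x 75 x 120 mm, loose: leave alone. Origin at its underside.
- carton_b: Pink medicine carton, 50 x 75 x 120 mm, loose: leave alone. Origin at its underside.
- sanitiser: Clear bottle with blue cap, 60 mm in diameter, 150 mm tall, loose: leave alone. Origin at its underside.
- mug: Blue mug, 80 mm in diameter, 90 mm tall, loose: leave alone. Origin at its underside.
- tape: Roll of clear tape lying flat, 90 mm in diameter, 24 mm high, loose: leave alone. Origin at its underside.
- knob_center (a point): Centre of the red ball knob, 24 mm in diameter, at the free end of the folding handle (a thin steel rod), 48 mm from the pivot; the ball spins freely about the rod. Folded, it lies near the screw axis, its centre 230 mm above the table, its underside 2 mm above the crank arm; it can be pinched from above, square to the arm. Upright, its centre is 278 mm above the table.

How it is judged:
On the way, in this order (a step that is already met when the one before it is completed fails the run):
1. the handle has been swung up and stands upright (within about 15 degrees) (value of joint handle above 1.3 rad), for 0.2 s.
2. the pad presses on the carrier's lid with at least 30 N (contact force between pad and carrier above 30 N), for 0.2 s.
At the end, for the whole second after the job is handed in: The pad presses on the lid with 30 to 140 N, the crank is at rest, and the handle still stands upright (within 20 degrees) (contact force between pad and carrier between 30 and 140 N and value of joint handle above 1.2 rad and velocity of joint crank below 0.2 rad/s and not (velocity of joint crank below -0.2 rad/s)); the robot touches nothing.
It fails at once if the lid is crushed: the pad presses on it with more than 140 N (contact force between pad and carrier above 140 N).
It fails at once if the crank is turned (its pivot moves more than 25 mm) before the handle is unfolded (distance of handle_pivot from where it was at the start of the episode above 0.025 m and value of joint handle below 0.9 rad).
It fails at once if a bystander is moved by more than 25 mm (distance of any of vial_mid, gasket, carton_a, carton_b, sanitiser, mug, tape from where it was at the start of the episode above 0.025 m).
It also fails if it takes over 54 s, if anything falls off the work surface, if the arm or the gripper's body presses on something with over 40 N, if the wrist force passes 120 N, or if a joint passes its speed limit or range.

## Working session

There is one attempt and no reset: what is moved stays moved. The work goes in short steps, Python scripts to look and compute and a shell command to move; the robot and the scene stay as the last step left them, time stands still between calls to the robot, and variables do not carry over. Pictures are saved under pics/ and viewed, about 8 in all and at most 12, crops included, and the job is handed in when it is done.

```bash
mkdir -p pics; python3 - <<'E'
from workcell import manip
import cv2,numpy as np
o=manip.get_obs();print({k:np.round(v,3).tolist() for k,v in o.items()},manip.pinch_z)
ims=[]
for n in ("scene","top"):
    p,d=manip.camera(n);np.savez(f"pics/{n}.npz",p=p,d=d)
    cv2.imwrite(f"pics/{n}.png",p[:,:,::-1]);m=manip.camera_model(n)
    K,R,t=m["intrinsics"],m["R"],m["t"]
    h=cv2.cvtColor(p,cv2.COLOR_RGB2HSV)
    k=(((h[...,0]<6)|(h[...,0]>174))&(h[...,1]>150)&(h[...,2]>60)).astype(np.uint8)
    nn,_,st,c=cv2.connectedComponentsWithStats(k)
    for i in range(1,nn):
        if st[i,4]>8:
            u,v=c[i];z=d[int(v),int(u)];X=R.T@(np.linalg.inv(K)@[u,v,1]*z-t)
            print(n,st[i],c[i].round(1),z,X.round(4))
E
```

```text
{'clock': 0.0, 'joint_pos': [-1.155, 0.333, -0.065, 1.461, 0.022, 1.35, -0.088], 'joint_velocities': [0.002, -0.001, 0.0, -0.0, -0.0, -0.0, 0.0], 'tau': [-0.001, -62.545, 0.049, -39.161, 0.016, 0.01, -0.0], 'position': [0.265, 0.565, 0.231], 'ee_rot': [0.597, 0.379, -0.38, -0.597], 'ft_force': [0.228, -0.014, 0.22], 'torque': [-0.034, -0.017, -0.031], 'grip_width': 1.001} 0.0187
scene [510 114  50  39 434] [536.2 131.6] 1.2458872 [0.7446 0.7682 0.1965]
scene [323 208   8   8  38] [326.9 210.7] 1.0424665 [0.6154 0.0625 0.2378]
scene [449 272   4   5  16] [450.5 274. ] 1.0827578 [0.8999 0.2573 0.1177]
top [  4  65  13  85 879] [ 10.1 106.8] 1.3900112 [0.7765 0.7671 0.1991]
top [259 156   5   7  27] [261.  159.7] 1.3293633 [0.6115 0.0644 0.243 ]
```

View pics/scene.png

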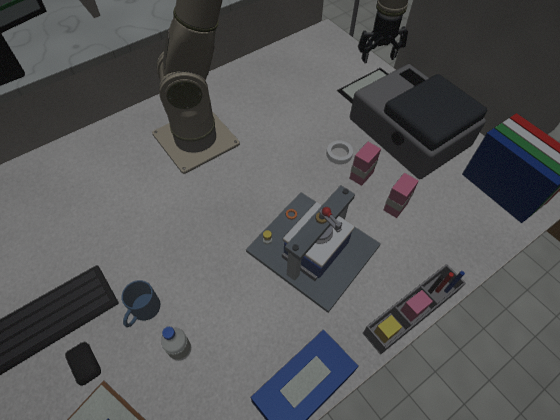

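View pics/top.png

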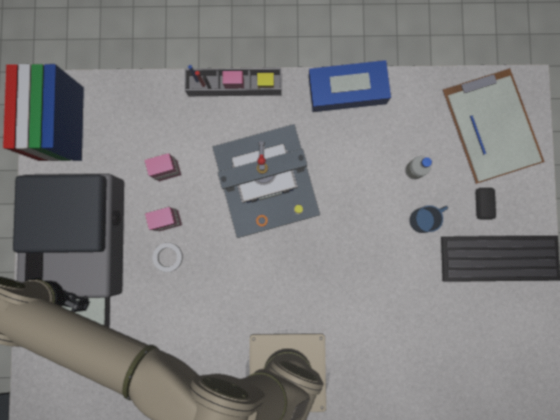

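```bash
cat > h.py <<'E'
from workcell import manip
import numpy as np
from scipy.spatial.transform import Rotation as Rn
def rel(pos,yaw=None,R=None):
    """offset/turn in pendant units to a TCP pose; yaw = world angle of the tool's x axis, tool down"""
    o=manip.get_obs();R0=Rn.from_quat(o["ee_rot"])
    if R is None:
        x=np.array([np.cos(yaw),np.sin(yaw),0]);z=np.array([0,0,-1.]);R=Rn.from_matrix(np.c_[x,np.cross(z,x),z])
    return (R0.inv().apply(np.array(pos)-o["position"])/0.2).round(3).tolist(),((R0.inv()*R).as_rotvec()/(np.pi/4)).round(3).tolist()
def pix2w(n,uv,z):
    m=manip.camera_model(n);return m["R"].T@(np.linalg.inv(m["intrinsics"])@[uv[0],uv[1],1]*z-m["t"])
E
python3 - <<'E'
from h import *
import cv2
o=manip.get_obs();print(Rn.from_quat(o["ee_rot"]).as_matrix().round(3));print(manip.camera_model("wrist")["tool_from_camera"].round(3).tolist())
s=np.load("pics/scene.npz");t=np.load("pics/top.npz")
a=cv2.resize(s["p"][180:280,290:390],(400,400),interpolation=cv2.INTER_CUBIC)
b=cv2.resize(t["p"][120:220,212:312],(400,400),interpolation=cv2.INTER_CUBIC)
cv2.imwrite("pics/z.png",np.clip(np.hstack([a,b])*1.6,0,255).astype(np.uint8)[:,:,::-1])
for uv in [(223,178),(301,157),(262,143),(262,148),(261,160)]: print(uv,pix2w("top",uv,t["d"][uv[1],uv[0]]).round(4))
E
```

```text
[[ 0.425 -0.    -0.905]
 [ 0.905 -0.001  0.425]
 [-0.001 -1.    -0.   ]]
[[1.0, -0.001, -0.001, -0.0], [0.0, -0.294, 0.956, -0.142], [-0.001, -0.956, -0.294, 0.075], [0.0, 0.0, 0.0, 1.0]]
(223, 178) [0.5716 0.1731 0.1875]
(301, 157) [ 0.6291 -0.0443  0.1843]
(262, 143) [0.6586 0.0619 0.2346]
(262, 148) [0.645  0.062  0.2343]
(261, 160) [0.6105 0.0644 0.2435]
```

View pics/z.png

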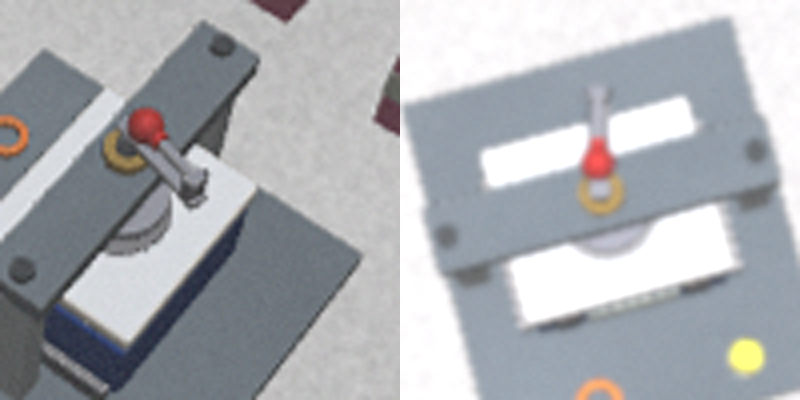

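```bash
sed -i 's/R=Rn.from_matrix.*/y=np.array([0,0,-1.]);R=Rn.from_matrix(np.c_[x,y,np.cross(x,y)])/; s/z=np.array(\[0,0,-1.\]);//' h.py
python3 - <<'E'
from h import *
for p,y in [((.265,.565,.40),64.9),((.33,.42,.40),72),((.40,.35,.38),76)]: print(rel(p,np.radians(y)))
print(rel((.58,.064,.36),np.radians(89)))
E
```

```text
([-0.004, -0.847, 0.001], [0.0, -0.001, -0.002])
([-0.522, -0.846, -0.602], [-0.0, -0.159, -0.002])
([-0.69, -0.746, -1.067], [-0.0, -0.248, -0.002])
([-1.602, -0.645, -2.489], [-0.0, -0.536, -0.002])
```

```bash
python3 -m pendant '{"offset":[[0,-0.3,0],[0,-0.6,0],[0,-0.85,0],[-0.15,-0.85,-0.25],[-0.3,-0.85,-0.5],[-0.45,-0.85,-0.75],[-0.6,-0.85,-0.95],[-0.6,-0.85,-0.95]],"turn":[[0,0,0],[0,0,0],[0,0,0],[0,-0.05,0],[0,-0.1,0],[0,-0.15,0],[0,-0.2,0],[0,-0.2,0]]}' 100 60
python3 - <<'E'
from h import *
print(rel((.58,.064,.36),np.radians(89)));print(manip.get_obs()["joint_pos"])
E
```

```text
clock: 1.1
position: [0.3892, 0.3725, 0.4013]
ee_rot: [0.567, 0.423, -0.423, -0.566]
ft_force: [-1.5, -0.2, -0.7]
grip_width: 1.0
([-1.207, 0.209, -1.353], [0.001, -0.345, -0.002])
[-0.89745768  0.10651465  0.05373847  1.38273654 -0.00414201  1.65310254
  0.43791561]
```

```bash
python3 -m pendant '{"offset":[[-0.2,0,-0.22],[-0.4,0,-0.45],[-0.6,0,-0.67],[-0.8,0,-0.9],[-0.8,0,-0.9]],"turn":[[0,-0.06,0],[0,-0.12,0],[0,-0.18,0],[0,-0.24,0],[0,-0.24,0]]}'
python3 - <<'E'
from h import *
print(rel((.58,.064,.36),np.radians(89)));print(manip.get_obs()["joint_pos"])
E
```

```text
clock: 1.72
position: [0.5181, 0.1635, 0.4013]
ee_rot: [0.527, 0.472, -0.473, -0.525]
ft_force: [-0.0, 0.6, 0.2]
grip_width: 1.001
([-0.461, 0.208, -0.361], [0.001, -0.114, -0.004])
[-0.62032931  0.11216457  0.25672554  1.38102951 -0.02520299  1.65243226
  1.09658821]
```

```bash
python3 -m pendant '{"offset":[[-0.23,0.1,-0.18],[-0.46,0.21,-0.36],[-0.46,0.21,-0.36],[-0.46,0.21,-0.36]],"turn":[[0,-0.06,0],[0,-0.114,0],[0,-0.114,0],[0,-0.114,0]]}'
cat > w.py <<'E'
from h import *
import cv2,sys
o=manip.get_obs();p,d=manip.camera("wrist");m=manip.camera_model("wrist")
R=Rn.from_quat(o["ee_rot"]).as_matrix();T=np.array(m["tool_from_camera"]);K=np.array(m["intrinsics"])
np.savez(f"pics/{sys.argv[1]}.npz",p=p,d=d,R=R,t=o["position"],T=T,K=K)
cv2.imwrite(f"pics/{sys.argv[1]}.png",p[:,:,::-1])
W=lambda u,v,z:R@(T[:3,:3]@(np.linalg.inv(K)@[u,v,1]*z)+T[:3,3])+o["position"]
h=cv2.cvtColor(p,cv2.COLOR_RGB2HSV)
k=(((h[...,0]<6)|(h[...,0]>174))&(h[...,1]>150)&(h[...,2]>50)).astype(np.uint8)
nn,_,st,c=cv2.connectedComponentsWithStats(k)
for i in range(1,nn):
    if st[i,4]>100:
        u,v=c[i];X=W(u,v,d[int(v),int(u)]);cam=R@T[:3,3]+o["position"]
        print(st[i],c[i].round(1),"surf",X.round(4),"centre",(X+.012*(X-cam)/np.linalg.norm(X-cam)).round(4))
print(o["clock"],o["position"].round(4) if hasattr(o["position"],"round") else o["position"],np.round(o["ft_force"],2),o["grip_width"])
E
python3 w.py w1
```

```text
clock: 2.22
position: [0.5797, 0.0657, 0.3592]
ee_rot: [0.505, 0.495, -0.497, -0.503]
ft_force: [0.3, 0.5, -0.6]
grip_width: 1.006
[264 222  27  33 659] [277.3 237.1] surf [0.609  0.0645 0.2405] centre [0.6134 0.0644 0.2294]
2.225 [0.5797 0.0657 0.3592] [ 0.25  0.46 -0.56] 1.005900548016368
```

View pics/w1.png

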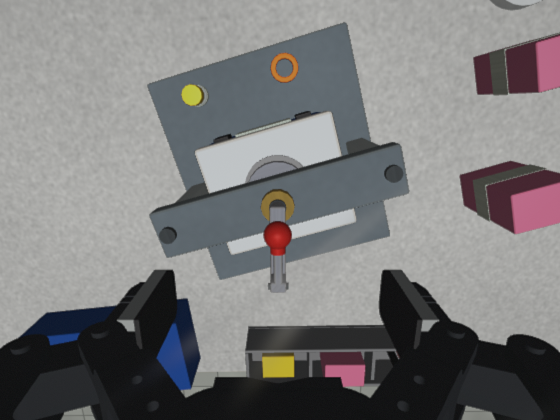

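```bash
python3 - <<'E'
from h import *
s=np.load("pics/w1.npz");T,K,R,t,d=[s[k] for k in("T","K","R","t","d")]
for u,v in[(168,235),(394,173),(278,260),(278,275),(278,281),(278,285),(278,289),(274,284),(283,284),(272,262),(284,262)]:
    z=d[v,u];print(u,v,(R@(T[:3,:3]@(np.linalg.inv(K)@[u,v,1]*z)+T[:3,3])+t).round(4))
for z in(.206,.209,.212): print(z,rel((.614,.0644,z),np.radians(89)))
E
```

```text
168 235 [ 0.6273 -0.0427  0.1848]
394 173 [0.5692 0.1721 0.1863]
278 260 [0.6329 0.0647 0.2327]
278 275 [0.6462 0.0644 0.2341]
278 281 [0.6517 0.0643 0.2345]
278 285 [0.6558 0.0643 0.234 ]
278 289 [0.6596 0.0642 0.2342]
274 284 [0.6548 0.0608 0.234 ]
283 284 [0.6554 0.0686 0.2332]
272 262 [0.6427 0.0591 0.2161]
284 262 [0.6431 0.0699 0.2156]
0.206 ([-0.006, 0.769, -0.171], [0.001, 0.003, -0.003])
0.209 ([-0.006, 0.754, -0.171], [0.001, 0.003, -0.003])
0.212 ([-0.006, 0.739, -0.171], [0.001, 0.003, -0.003])
```

```bash
python3 -m pendant '{"offset":[[0,0.2,-0.17],[0,0.45,-0.17],[-0.005,0.65,-0.17],[-0.005,0.75,-0.17],[-0.005,0.755,-0.17],[-0.005,0.755,-0.17]],"turn":[[0,0,0],[0,0,0],[0,0,0],[0,0,0],[0,0,0],[0,0,0]]}' 55 60 && python3 w.py w2
```

```text
clock: 3.02
position: [0.6141, 0.0658, 0.2102]
ee_rot: [0.504, 0.497, -0.496, -0.502]
ft_force: [0.4, 0.5, -0.0]
grip_width: 0.549
[245 262  38  34 698] [262.  277.2] surf [0.6015 0.0602 0.236 ] centre [0.6072 0.0595 0.2255]
[ 253  285   46   50 1323] [275.8 308.9] surf [0.6121 0.0652 0.2406] centre [0.6187 0.065  0.2306]
3.025 [0.6141 0.0658 0.2102] [ 0.35  0.53 -0.03] 0.5487804561283323
```

View pics/w2.png

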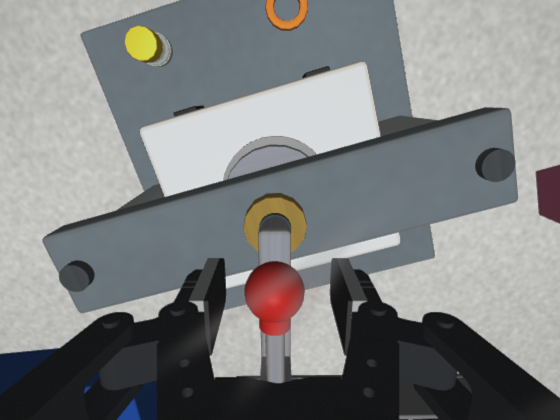

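```bash
python3 -m pendant '{"offset":[[0,0,0],[0,0,0],[0,0,0],[0,0,0],[0,0,0],[0,0,0]],"turn":[[0,0,0],[0,0,0],[0,0,0],[0,0,0],[0,0,0],[0,0,0]]}' 0 40
```

```text
clock: 3.82
position: [0.6147, 0.0649, 0.2113]
ee_rot: [0.505, 0.497, -0.496, -0.502]
ft_force: [-1.5, -3.3, 5.4]
grip_width: 0.254
```

```bash
python3 -m pendant '{"offset":[[0,-0.03,-0.003],[0,-0.06,-0.008],[0,-0.09,-0.018],[0,-0.115,-0.03],[0,-0.14,-0.046],[0,-0.164,-0.064]],"turn":[[0,0,0],[0,0,0],[0,0,0],[0,0,0],[0,0,0],[0,0,0]]}'; python3 w.py w3
```

```text
clock: 4.58
position: [0.6274, 0.0645, 0.2443]
ee_rot: [0.505, 0.497, -0.496, -0.502]
ft_force: [-1.3, -3.9, -5.3]
grip_width: 0.249
[ 250  251   54   58 2197] [274.  280.4] surf [0.6166 0.0633 0.2694] centre [0.6224 0.063  0.2589]
4.575 [0.6274 0.0645 0.2443] [-1.29 -3.91 -5.31] 0.24900290296438193
```

View pics/w3.png

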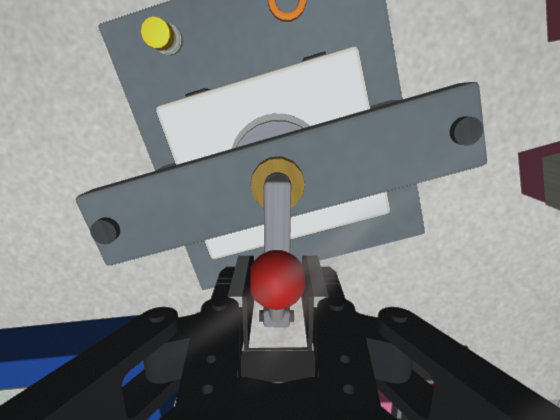

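```bash
python3 -m pendant '{"offset":[[0,-0.02,-0.022],[0,-0.038,-0.046],[0,-0.053,-0.072],[0,-0.065,-0.1],[0,-0.073,-0.13],[0,-0.076,-0.16],[0,-0.076,-0.185],[0,-0.075,-0.205]],"turn":[[0,0,0],[0,0,0],[0,0,0],[0,0,0],[0,0,0],[0,0,0],[0,0,0],[0,0,0]]}'; python3 w.py w4
```

```text
clock: 5.62
position: [0.6703, 0.0642, 0.261]
ee_rot: [0.506, 0.498, -0.495, -0.501]
ft_force: [1.6, -2.0, -0.2]
grip_width: 0.049
[ 247  212   59   60 2765] [276.2 241. ] surf [0.6429 0.0641 0.2872] centre [0.6475 0.0639 0.2761]
5.625 [0.6703 0.0642 0.261 ] [ 1.58 -1.98 -0.25] 0.048762691089782984
```

View pics/w4.png

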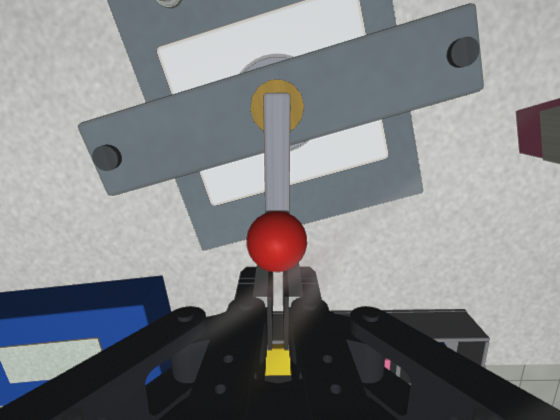

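```bash
python3 -m pendant '{"offset":[[0,0,-0.02],[0,0,-0.02],[0,0,-0.02],[0,0.02,0.03],[0,0.025,0.1],[0,0.025,0.115],[0,0.025,0.115]],"turn":[[0,0,0],[0,0,0],[0,0,0],[0,0,0],[0,0,0],[0,0,0],[0,0,0]]}' 55 50; python3 -m pendant '{"offset":[[0,0,0],[0,0,0],[0,0,0],[0,0,0],[0,0,0]],"turn":[[0,0,0],[0,0,0],[0,0,0],[0,0,0],[0,0,0]]}' 0 50; python3 w.py w5
```

```text
clock: 6.55
position: [0.6477, 0.0648, 0.2562]
ee_rot: [0.506, 0.498, -0.494, -0.501]
ft_force: [-0.1, -0.2, -1.3]
grip_width: 0.549
clock: 7.18
position: [0.648, 0.0644, 0.2565]
ee_rot: [0.506, 0.498, -0.494, -0.501]
ft_force: [0.7, -2.5, 3.3]
grip_width: 0.251
[ 251  268   53   61 2151] [275.3 302. ] surf [0.6426 0.0636 0.2873] centre [0.6491 0.0634 0.2772]
7.175 [0.648  0.0644 0.2565] [ 0.66 -2.51  3.28] 0.25060895074691913
```

View pics/w5.png

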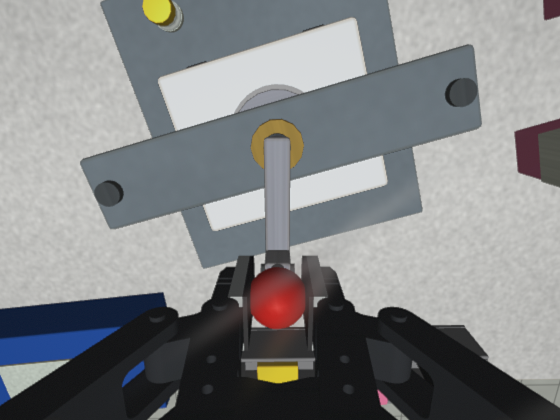

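```bash
python3 -m pendant '{"offset":[[0,-0.005,-0.02],[0,-0.008,-0.04],[0,-0.008,-0.06],[0,-0.008,-0.07],[0,-0.008,-0.07]],"turn":[[0,0,0],[0,0,0],[0,0,0],[0,0,0],[0,0,0]]}'; python3 w.py w6
```

```text
clock: 7.85
position: [0.661, 0.0642, 0.2574]
ee_rot: [0.506, 0.497, -0.495, -0.502]
ft_force: [-4.6, -2.2, 1.9]
grip_width: 0.251
[ 250  263   54   64 2286] [275.  298.8] surf [0.654  0.0633 0.2889] centre [0.6604 0.0631 0.2787]
7.85 [0.661  0.0642 0.2574] [-4.59 -2.16  1.86] 0.2505643313147424
```

```bash
cat > c.py <<'E'
from h import *
import sys
C=np.array([.600,.0645]);r=.061;z=.2574
o=manip.get_obs();P=np.array(o["position"]);F=np.array(o["ft_force"])
a=np.arctan2(P[1]-C[1],P[0]-C[0]);t=np.array([np.sin(a),-np.cos(a)]);n=np.array([np.cos(a),np.sin(a)])
print("t",o["clock"],"phi",round(-a,3),"r",np.hypot(*(P[:2]-C)).round(4),"z",P[2].round(4),"load",(-F[:2]@t).round(2),"radial",(F[:2]@n).round(2),"Fz",F[2].round(1),"g",round(o["grip_width"],3))
st,N=float(sys.argv[1]),int(sys.argv[2])
print([rel((C[0]+r*np.cos(a-st*i),C[1]+r*np.sin(a-st*i),z),R=Rn.from_quat(o["ee_rot"]))[0] for i in range(1,N+1)])
E
python3 c.py .1 8
```

```text
t 7.9 phi 0.005 r 0.061 z 0.2574 load -2.57 radial -5.96 Fz 1.7 g 0.251
[[-0.03, 0.0, 0.001], [-0.061, 0.0, 0.006], [-0.09, 0.0, 0.013], [-0.119, 0.0, 0.023], [-0.147, 0.0, 0.036], [-0.173, -0.0, 0.052], [-0.197, -0.0, 0.07], [-0.22, -0.0, 0.091]]
```

```bash
python3 -m pendant '{"offset":[[-0.03,0,0.001],[-0.06,0,0.006],[-0.09,0,0.013],[-0.12,0,0.023],[-0.147,0,0.036]],"turn":[[0,0,0],[0,0,0],[0,0,0],[0,0,0],[0,0,0]]}'; python3 c.py .1 7; python3 w.py w7
```

```text
clock: 8.52
position: [0.6531, 0.0351, 0.2574]
ee_rot: [0.505, 0.498, -0.495, -0.502]
ft_force: [-2.1, 4.5, 2.8]
grip_width: 0.256
t 8.525 phi 0.505 r 0.0607 z 0.2574 load 2.91 radial -3.98 Fz 2.8 g 0.256
[[-0.027, -0.0, 0.014], [-0.051, -0.0, 0.033], [-0.074, -0.0, 0.053], [-0.094, -0.001, 0.076], [-0.112, -0.001, 0.101], [-0.127, -0.001, 0.127], [-0.14, -0.001, 0.155]]
[ 251  264   55   64 2173] [277.1 300.1] surf [0.6464 0.035  0.2892] centre [0.6528 0.0348 0.2791]
8.525 [0.6531 0.0351 0.2574] [-2.08  4.47  2.83] 0.25631038033361325
```

```bash
python3 -m pendant '{"offset":[[-0.027,0,0.014],[-0.051,0,0.033],[-0.074,0,0.053]],"turn":[[0,0,0],[0,0,0],[0,0,0]]}'; python3 c.py .1 4
```

```text
clock: 8.95
position: [0.6416, 0.0202, 0.2573]
ee_rot: [0.505, 0.498, -0.495, -0.502]
ft_force: [-1.6, 8.0, 3.8]
grip_width: 0.248
t 8.95 phi 0.816 r 0.0608 z 0.2573 load 4.31 radial -6.91 Fz 3.8 g 0.248
[[-0.021, -0.001, 0.022], [-0.038, -0.001, 0.047], [-0.054, -0.001, 0.074], [-0.066, -0.001, 0.101]]
```

```bash
python3 -m pendant '{"offset":[[-0.021,0,0.022],[-0.038,0,0.047],[-0.054,0,0.074]],"turn":[[0,0,0],[0,0,0],[0,0,0]]}'; python3 c.py .1 4
```

```text
clock: 9.32
position: [0.6268, 0.0101, 0.2573]
ee_rot: [0.505, 0.498, -0.495, -0.502]
ft_force: [0.2, 6.3, 2.9]
grip_width: 0.25
t 9.325 phi 1.112 r 0.0606 z 0.2573 load 3.02 radial -5.57 Fz 2.9 g 0.25
[[-0.014, -0.001, 0.027], [-0.024, -0.001, 0.056], [-0.031, -0.001, 0.086], [-0.034, -0.001, 0.116]]
```

Still free (about 3–4 N). Continue.

```bash
python3 -m pendant '{"offset":[[-0.014,0,0.027],[-0.024,0,0.056],[-0.031,0,0.086]],"turn":[[0,0,0],[0,0,0],[0,0,0]]}'; python3 c.py .1 4
```

```text
clock: 9.7
position: [0.6099, 0.0048, 0.2573]
ee_rot: [0.505, 0.499, -0.494, -0.502]
ft_force: [2.3, 5.7, 1.6]
grip_width: 0.248
t 9.7 phi 1.406 r 0.0605 z 0.2573 load 3.21 radial -5.29 Fz 1.6 g 0.248
[[-0.006, -0.0, 0.03], [-0.007, -0.001, 0.06], [-0.005, -0.001, 0.091], [0.0, -0.001, 0.121]]
```

```bash
python3 -m pendant '{"offset":[[-0.006,0,0.03],[-0.007,0,0.06],[-0.005,0,0.091]],"turn":[[0,0,0],[0,0,0],[0,0,0]]}'; python3 c.py .1 4
```

```text
clock: 10.07
position: [0.5923, 0.0045, 0.2573]
ee_rot: [0.505, 0.5, -0.494, -0.502]
ft_force: [4.4, 5.7, 0.8]
grip_width: 0.248
t 10.075 phi 1.698 r 0.0605 z 0.2573 load 3.6 radial -6.17 Fz 0.8 g 0.248
[[0.003, -0.001, 0.03], [0.011, -0.001, 0.06], [0.022, -0.001, 0.088], [0.035, -0.001, 0.116]]
```

```bash
python3 -m pendant '{"offset":[[0.003,0,0.03],[0.011,0,0.06],[0.022,0,0.088]],"turn":[[0,0,0],[0,0,0],[0,0,0]]}'; python3 c.py .1 4
```

```text
clock: 10.45
position: [0.5756, 0.0092, 0.2573]
ee_rot: [0.505, 0.501, -0.493, -0.501]
ft_force: [6.7, 5.2, 0.8]
grip_width: 0.252
t 10.45 phi 1.986 r 0.0604 z 0.2573 load 4.06 radial -7.44 Fz 0.8 g 0.252
[[0.011, -0.001, 0.028], [0.027, -0.001, 0.054], [0.045, -0.001, 0.079], [0.066, -0.001, 0.101]]
```

```bash
python3 -m pendant '{"offset":[[0.012,0,0.028],[0.028,0,0.053],[0.046,0,0.078]],"turn":[[0,0,0],[0,0,0],[0,0,0]]}'; sed -i 's/r=.061/r=.0605/' c.py; python3 c.py .1 4
```

```text
clock: 10.82
position: [0.5612, 0.0182, 0.2573]
ee_rot: [0.506, 0.501, -0.492, -0.5]
ft_force: [7.4, 2.9, 0.1]
grip_width: 0.252
t 10.825 phi 2.269 r 0.0604 z 0.2573 load 3.81 radial -6.96 Fz 0.1 g 0.252
[[0.02, -0.001, 0.023], [0.042, -0.001, 0.043], [0.067, -0.001, 0.061], [0.093, -0.001, 0.076]]
```

```bash
python3 -m pendant '{"offset":[[0.02,0,0.023],[0.042,0,0.043],[0.067,0,0.061]],"turn":[[0,0,0],[0,0,0],[0,0,0]]}'; python3 c.py .1 4
```

```text
clock: 11.2
position: [0.5502, 0.0306, 0.2573]
ee_rot: [0.508, 0.501, -0.491, -0.499]
ft_force: [6.0, 0.1, -0.7]
grip_width: 0.252
t 11.2 phi 2.544 r 0.0602 z 0.2573 load 3.25 radial -4.99 Fz -0.7 g 0.252
[[0.025, -0.001, 0.017], [0.052, -0.001, 0.031], [0.08, -0.001, 0.041], [0.109, -0.001, 0.049]]
```

```bash
python3 -m pendant '{"offset":[[0.025,0,0.017],[0.052,0,0.031],[0.08,0,0.041]],"turn":[[0,0,0],[0,0,0],[0,0,0]]}'; python3 c.py .1 4
```

```text
clock: 11.58
position: [0.5434, 0.0444, 0.2573]
ee_rot: [0.51, 0.501, -0.49, -0.499]
ft_force: [6.4, -3.6, 0.1]
grip_width: 0.251
t 11.575 phi 2.8 r 0.0601 z 0.2573 load 5.58 radial -4.81 Fz 0.1 g 0.251
[[0.028, -0.001, 0.011], [0.058, -0.001, 0.017], [0.088, -0.001, 0.021], [0.118, -0.001, 0.021]]
```

```bash
python3 -m pendant '{"offset":[[0.028,0,0.011],[0.058,0,0.017]],"turn":[[0,0,0],[0,0,0]]}'; python3 c.py .1 4
```

```text
clock: 11.82
position: [0.5413, 0.0526, 0.2573]
ee_rot: [0.512, 0.5, -0.49, -0.498]
ft_force: [4.0, -7.4, 1.5]
grip_width: 0.247
t 11.825 phi 2.941 r 0.0599 z 0.2573 load 8.01 radial -2.43 Fz 1.5 g 0.247
[[0.029, -0.001, 0.008], [0.059, -0.001, 0.01], [0.09, -0.001, 0.009], [0.12, -0.001, 0.005]]
```

```bash
python3 -m pendant '{"offset":[[0.022,0,0.007]],"turn":[[0,0,0]]}'; python3 c.py .1 1
```

```text
clock: 11.95
position: [0.541, 0.054, 0.2573]
ee_rot: [0.514, 0.499, -0.489, -0.498]
ft_force: [5.2, -6.4, 0.0]
grip_width: 0.245
t 11.95 phi 2.965 r 0.0599 z 0.2573 load 7.2 radial -4.03 Fz 0.0 g 0.245
[[0.029, -0.001, 0.008]]
```

```bash
python3 -m pendant '{"offset":[[0.018,0,0.005],[0.032,0,0.008]],"turn":[[0,0,0],[0,0,0]]}'; python3 c.py .1 1
```

```text
clock: 12.2
position: [0.5407, 0.0565, 0.2573]
ee_rot: [0.517, 0.497, -0.488, -0.497]
ft_force: [5.4, -6.7, -0.0]
grip_width: 0.25
t 12.2 phi 3.008 r 0.0599 z 0.2573 load 7.39 radial -4.5 Fz -0.0 g 0.25
[[0.03, -0.001, 0.007]]
```

```bash
python3 -m pendant '{"offset":[[0,0,0],[0,0,0],[0,0,0],[0,0,0],[0,-0.1,0],[0,-0.3,0],[0,-0.5,0],[0,-0.5,0],[0,-0.5,0]],"turn":[[0,0,0],[0,0,0],[0,0,0],[0,0,0],[0,0,0],[0,0,0],[0,0,0],[0,0,0],[0,0,0]]}' 75; python3 w.py w8
```

```text
clock: 13.32
position: [0.5377, 0.0577, 0.3567]
ee_rot: [0.517, 0.497, -0.488, -0.497]
ft_force: [-1.3, -0.3, -0.7]
grip_width: 0.753
[251 203  35  35 917] [268. 220.] surf [0.5366 0.0507 0.289 ] centre [0.5408 0.0502 0.2778]
[419 388  13  27 161] [424.4 402.9] surf [0.8945 0.2578 0.1061] centre [0.903  0.2617 0.0985]
13.325 [0.5377 0.0577 0.3567] [-1.35 -0.3  -0.75] 0.7531619076505717
```

View pics/w8.png

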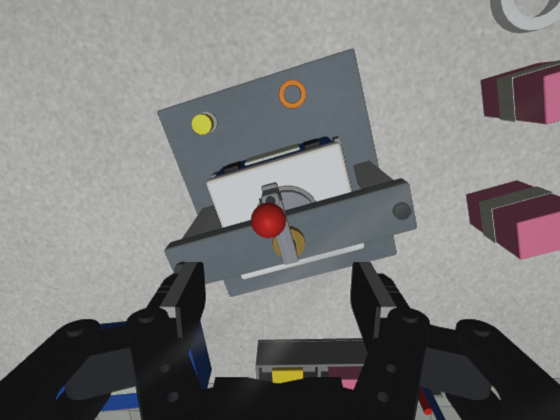

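```bash
python3 -m pendant '{"offset":[[0,0,0],[0,0,0],[0,0,0],[0,0,0],[0,0,0],[0,0,0],[0,0,0],[0,0,0]],"turn":[[0,0,0],[0,0,0],[0,0,0],[0,0,0],[0,0,0],[0,0,0],[0,0,0],[0,0,0]]}'; python3 w.py w9; python3 - <<'E'
import numpy as np,cv2
# lateral knob position inside the grip just after grasp (w7) for the bias; crank arm edges now
s=np.load("pics/w9.npz");T,K,R,t,d=[s[k] for k in("T","K","R","t","d")]
v,u=np.mgrid[0:420,0:560];P=np.stack([u,v,np.ones_like(u)],-1)@np.linalg.inv(K).T*d[...,None]
X=(P@T[:3,:3].T+T[:3,3])@R.T+t
m=(d>0)&(X[...,2]>.205)&(X[...,2]<.225)&(np.hypot(X[...,0]-.6,X[...,1]-.0645)<.075)
q=X[m][:,:2]-[.6,.0645];l=cv2.fitLine(q.astype(np.float32),cv2.DIST_HUBER,0,.01,.01).ravel();print(len(q),l, "phi",np.pi-np.arctan(l[1]/l[0]))
E
```

```text
clock: 14.38
position: [0.5375, 0.0577, 0.3562]
ee_rot: [0.517, 0.497, -0.489, -0.497]
ft_force: [0.6, 0.6, -0.5]
grip_width: 0.749
[251 204  35  34 916] [268.1 220.6] surf [0.5363 0.0508 0.2899] centre [0.5405 0.0503 0.2787]
[419 388  14  27 164] [424.5 403.2] surf [0.8943 0.2579 0.1056] centre [0.9028 0.2617 0.098 ]
14.375 [0.5375 0.0577 0.3562] [ 0.64  0.58 -0.51] 0.7492546912854111
735 [ 0.9767226   0.21450639 -0.0233976  -0.00447893] phi 2.9254062
```

```bash
python3 -c "
from workcell import manip
print(manip.hand_in())"
```

```text
the job is handed in; nothing more can be done
None
```

I swung the handle upright, turned the crank clockwise until it was clearly stiff, released it and handed the job in. The robot had used about 14 s of the 54 s allowed, and hand-in gives no verdict.

- **Handle:** The first pinch slipped off the knob near 1.3 rad. I regrasped it and pushed it onto its stop, and only then turned the crank. After release the knob centre measured 278 mm above the table and 61 mm from the axis, so it still stands upright.
- **Tightening:** The free load read 3–4 N, and the crank started to stiffen after about 2.6 rad of turning. I stopped with the load at 7.4–8.0 N, about 4 to 4.5 N above free, at the low end of the snug band.
- **At rest:** The gripper reached 3.01 rad, but the crank now sits at 2.91–2.93 rad. It either turned back slightly or lagged in the fingers. Two camera checks about 1 s apart showed the knob in the same place.
- **Clamping force:** I estimate 45–65 N, worked out from the load and angle. It was not measured directly.
- **Surroundings:** The gripper was open, clear and reading no contact. In the last picture the vial, gasket and cartons looked undisturbed. I did not re-image the mug and sanitiser, but the arm never went near them.

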